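# Put the green chopping board away in the board rack

### The job

Take the green chopping board out of the dish drainer and put it away in the empty slot of the wooden board rack: lean the board over by about 20 degrees, start its lower edge into the flared mouth of the slot while it is leaned like that, then straighten it upright and lower it until it stands on the bottom of the slot, square to the rack and centred along the slot. Do not drop it; let go only when it is down, and leave the red board and the wooden board standing where they are.

Things in the scene. Friction and masses are not known exactly. Their poses are not given: they have to be found in the camera images.
- green_board: Green plastic plate 10 mm thick, 180 long, 140 high, 0.24 kg, alike both ways round, standing on its long edge in either place of the white drainer at the robot's left, 8 mm above the table, 3 mm play each side. Origin: centre of its underside (lower edge); x thickness, y length, z up to the top edge. Pinch it across x at the middle of the top edge; the drainer's wires reach only 50 mm up it.
- red_board: Red plastic chopping board of the same shape, size and axes, standing parallel to the green one in the other place of the drainer, 90 mm away (centre to centre, along x). Leave it there.
- wood_board: Pale wooden cheese board, 12 mm thick, 150 long, 95 high, same axes, standing in the far slot of the rack (its top 105 mm above the table), 75 mm beyond the empty slot. Leave it there.
- slot_mouth (a point): Centre of the empty slot's mouth, at the rim (70 mm above the table) of the fixed dark wooden rack at the robot's right; slot nearer the robot. y along the slot (150 mm, ends open), x across it, away from the robot to the other slot, z up. The mouth is 44 mm wide, narrowing over 20 mm of depth to 16 mm; flat bottom 60 mm below this point. A board's top can lean towards the robot.
Not all that is in view belongs to the job. Several things have the shape of the green_board; the one meant has the colours described above. Of the things that look like the part that bears slot_mouth, the larger one is meant.

How it is judged:
On the way:
1. the green board's lower edge is in the mouth of the empty slot (at least 3 mm below the rim) while the board leans over by 10 degrees or more (z of green_board in the frame of slot_mouth below -0.003 m and x of green_board in the frame of slot_mouth between -0.022 and 0.022 m and y of green_board in the frame of slot_mouth between -0.04 and 0.04 m and (angle between green_board's own x axis and vertical below 1.396 rad or angle between green_board's own x axis and vertical above 1.745 rad)), for 0.1 s.
At the end, for the whole second after the job is handed in: The green board stands at rest in the empty slot, its lower edge within 8 mm of the slot's bottom, upright within 10 degrees, square to the rack within 10 degrees, centred within 30 mm along the slot and 15 mm across it (z of green_board in the frame of slot_mouth below -0.052 m and x of green_board in the frame of slot_mouth between -0.015 and 0.015 m and y of green_board in the frame of slot_mouth between -0.03 and 0.03 m and angle between green_board's own z axis and vertical below 0.175 rad and angle between the x axis of green_board and the x axis of slot_mouth, either way round below 0.175 rad and linear speed of green_board below 0.05 m/s and angular speed of green_board below 1 rad/s); the robot touches nothing.
It fails at once if the green board is dropped (moves faster than 0.6 m/s with no finger on it) (contact force between green_board and the fingers below 0.05 N and linear speed of green_board above 0.6 m/s).
It fails at once if the red board is moved by more than 40 mm (distance of red_board from where it was at the start of the episode above 0.04 m).
It fails at once if the wooden board is moved by more than 40 mm (distance of wood_board from where it was at the start of the episode above 0.04 m).
It fails at once if the red board or the wooden board is tipped over by more than 20 degrees (angle between any of red_board, wood_board's own z axis and vertical above 0.35 rad).
It also fails if it takes over 42 s, if anything falls off the work surface, if the arm or the gripper's body presses on something with over 40 N, if the wrist force passes 120 N, or if a joint passes its speed limit or range.

### The arm

A 7-joint arm with a two-finger parallel gripper is mounted at the origin on the work surface. World frame = base frame: x ahead of the robot, y to its left, z up, the work surface at z = 0. Lengths are in m, angles in rad, forces in N, time in s.
With the tool pointing down it reaches from about 0.4 to 0.875 m from the base axis. Payload 6.5 kg.
Tool frame: the origin (TCP) lies between the finger pads; the fingertips stand 25 mm ahead of it and the grasp point (between the pads) lies 6 mm ahead of it (arm.tip_reach is the distance from the TCP to the fingertips, in m); z points along the fingers, y is the line along which they close (so a half turn about z gives the same grasp; the last joint's range is limited). The gripper opens to 88 mm and grips with 3 to 60 N. Pads are 18 mm wide; open, the fingers measure 123 mm over their backs; the gripper's body (75 mm by 187 mm) begins 45 mm behind the grasp point.
Start: joints at [1.04, 0.536, -0.004, 1.538, 0.003, 1.067, -0.071], TCP at [0.291, -0.581, 0.23] pointing down, gripper open.
Joint ranges: [-2.7, 2.7], [-0.37, 2.16], [-1.27, 1.26], [0.24, 2.4], [-1.31, 4.45], [0.19, 1.91], [-2.76, 2.76]. Speed limits (rad/s): [2.39, 2.39, 3.14, 3.14, 3.14, 3.14, 3.14].

### API

Orientations are given as a unit quaternion [w, x, y, z].
In Python, from workcell import arm gives the robot as it stands.
- The arm moves only by the tool arm_command, never from a script. Its argument "series" is a list of rows, each a list of 7 numbers: the shift along the world's x, y, z as a fraction of full scale, then the turn, a rotation vector about the world's x, y, z as a fraction of full scale, then the opening, from -1 (shut) to 1 (fully open). In form: [[dx, dy, dz, wx, wy, wz, hand], ...]. A call has exactly 5 rows; each row is the pose to reach, as a shift and turn from the pose commanded when the call began, turning the shorter way round; what a row does not reach only later rows make up. Full scale, the value 1, is 50 cm for a shift and 180 degrees for a turn. A row lasts 1/12 s, in which the tool goes at most 41.7 mm and 7.16 degrees, less where a joint would pass 70% of its speed; a pose out of reach is approached as far as the arm can. A call with a number of a shift or a turn outside -1 to 1 is refused whole. A call with a gripper value outside its range is refused whole. The fingers move at their own pace and stop on an object; "newtons" is the grip in N (left out, the last holds). Time passes only in rows, so rows that repeat a pose let the fingers close, or fill a call up. It gives the time, the measured TCP pose, the force, the opening and the grip force at its end, in the units of the state.
- arm.sense(): the state, without advancing time (a new reading comes with each control period).
- arm.snapshot(name): name is "scene" or "top" or "wrist"; returns a dict with "frame" (400x640x3 uint8, red, green, blue), "vfov" (degrees; the focal length in pixels is half the picture's height over the tangent of half this angle, whatever the lens; pixels are square), "cx", "cy" (the principal point, pixels), "D" ([k1, k2, p1, p2, k3] as OpenCV has them; the pictures are not rectified), "rvec" (rotation vector, rad) and "tvec" (3), from world to camera coordinates, as OpenCV has them. Camera axes: x right, y down, z forward; pixel columns grow to the right and rows downward; lengths in m; the calibration is good to about 2 mm. A picture is of the moment at which its call begins. There is no depth.
- arm.sign_off(): hands the job in; it is judged then, once.
The state is a dict: "time": time; "q": joint angles; "joint_velocities": joint speeds; "tau": joint torques, N m; "position": TCP position; "ee_rot": TCP orientation; "contact_force": force on the tool from outside, world axes, zero at the start; "moment": the same for the moment, N m; "gripper_width": opening from 0.0 (shut) to 1.0 (fully open); "finger_force": force on a finger pad.
Only numpy, scipy, OpenCV 4.12 (cv2) and the standard library are available. Lean on these libraries where they do the work, as an engineer would, in place of code of your own. Each camera call takes 0.05 s, during which the arm holds its last target. There are 200 camera calls.

## Working session

There is one attempt and no reset: what is moved stays moved. The work goes in short steps, Python scripts to look and compute and a tool call to move; the robot and the scene stay as the last step left them, time stands still between calls to the robot, and variables do not carry over. Pictures are saved under pics/ and viewed, at most 10 in all, crops included, and the job is handed in when it is done.

Besides the shell and the picture viewer there is one more tool, called after "Call:" by a JSON object that holds its "name" and its "arguments". arm_command: Moves the arm, as the interface text tells. Shift numbers are shares of 50 cm and turn numbers shares of 180 degrees, none past 1 either way. Its arguments: {"type":"object","properties":{"series":{"type":"array"},"newtons":{"type":"number"}},"required":["series"]}

```bash
mkdir -p pics; cat > h.py <<'E'
import numpy as np, cv2, pickle
from workcell import arm
def snap(n,f):
    s=arm.snapshot(n); cv2.imwrite(f'pics/{f}.png',cv2.cvtColor(s['frame'],cv2.COLOR_RGB2BGR)); pickle.dump(s,open(f'{f}.pkl','wb')); return s
def cam(s):
    f=200/np.tan(np.radians(s['vfov'])/2)
    return np.array([[f,0,s['cx']],[0,f,s['cy']],[0,0,1.]]),np.array(s['D'],float),np.array(s['rvec'],float),np.array(s['tvec'],float)
def ray(s,px,z):
    K,D,r,t=cam(s); u=cv2.undistortPoints(np.array(px,float).reshape(-1,1,2),K,D).reshape(-1,2)
    R=cv2.Rodrigues(r)[0]; c=-R.T@t; d=np.c_[u,np.ones(len(u))]@R
    return c+d*((z-c[2])/d[:,2])[:,None]
def proj(s,P):
    K,D,r,t=cam(s); return cv2.projectPoints(np.array(P,float),r,t,K,D)[0].reshape(-1,2)
E
python3 - <<'E'
from h import *
a=snap('scene','s0');b=snap('top','t0')
cv2.imwrite('pics/both.png',cv2.cvtColor(np.vstack([a['frame'],b['frame']]),cv2.COLOR_RGB2BGR)[:, :])
for s in(a,b):
    K,D,r,t=cam(s);print(K[0,0],-cv2.Rodrigues(r)[0].T@t)
print(arm.sense())
E
```

```text
411.6500733800857 [1.05374024 0.33883502 0.85187138]
437.14524967603325 [0.46443018 0.00551191 1.12663965]
{'time': 0.1, 'q': array([ 1.03981606,  0.53706973, -0.00441989,  1.53875012,  0.00261184,
        1.06727901, -0.07120293]), 'joint_velocities': array([-0.00146855, -0.00623145,  0.00084524, -0.00256167,  0.00102755,
       -0.00060611, -0.00171194]), 'tau': array([ 2.25104064e-03, -5.72076130e+01,  9.93617848e-01, -2.52230376e+01,
       -5.62091055e-02,  1.34445936e-02,  3.68298527e-05]), 'position': array([ 0.29107634, -0.58057011,  0.22924971]), 'ee_rot': array([-7.12272207e-04,  9.73111724e-01,  2.30332389e-01, -2.35995174e-04]), 'contact_force': array([-0.42931681, -0.5890971 , -0.69016078]), 'moment': array([-0.01826888,  0.01235698, -0.00957491]), 'finger_force': 0.0, 'gripper_width': 1.0034952629047489}
```

View pics/s0.png

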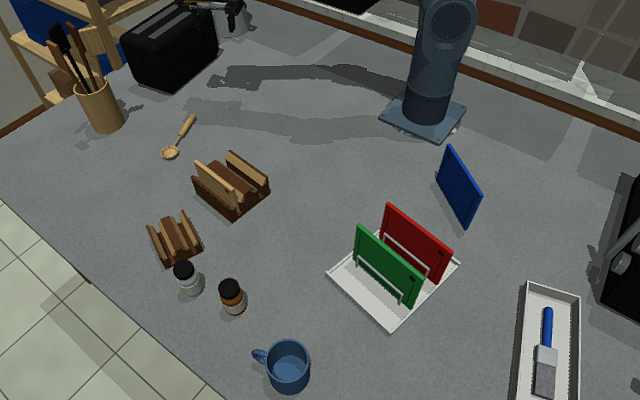

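View pics/t0.png

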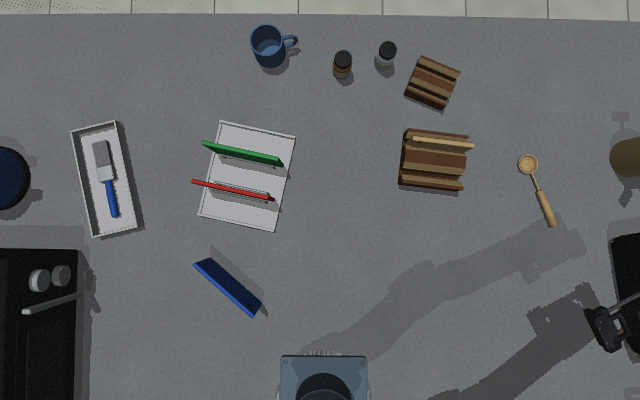

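The scene view shows the green board at (390,265) and the red one at (417,245). The large rack is at (230,185); a smaller look-alike sits at (175,238). In the top view, green is at (243,153) and the rack at (433,160). I'll enlarge both.

```bash
python3 - <<'E'
import cv2,numpy as np
t=cv2.imread('pics/t0.png');s=cv2.imread('pics/s0.png')
f=lambda i,x,y,w,h,k:cv2.resize(i[y:y+h,x:x+w],None,fx=k,fy=k,interpolation=cv2.INTER_CUBIC)
A=np.hstack([f(t,188,115,112,120,4)[:480],f(t,393,118,84,120,4)])
cv2.imwrite('pics/c1.png',A)
B=np.hstack([f(s,320,190,145,145,3),f(s,185,140,95,109,4)[:435]])
cv2.imwrite('pics/c2.png',B);print(A.shape,B.shape)
E
```

```text
(480, 784, 3) (435, 815, 3)
```

View pics/c1.png

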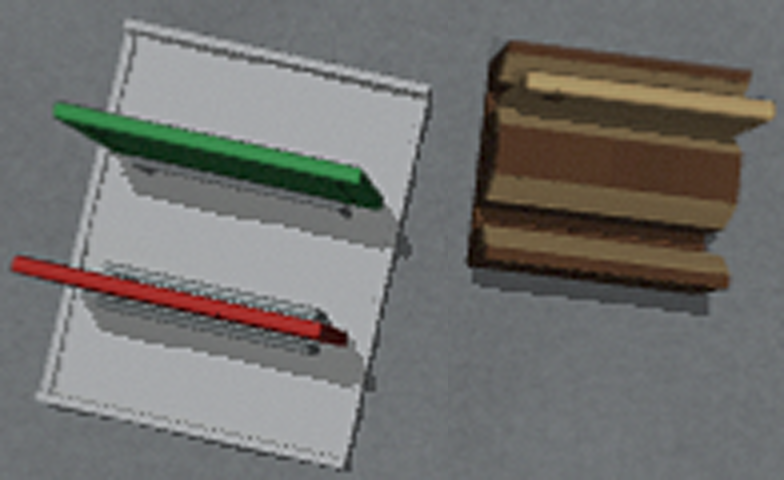

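View pics/c2.png

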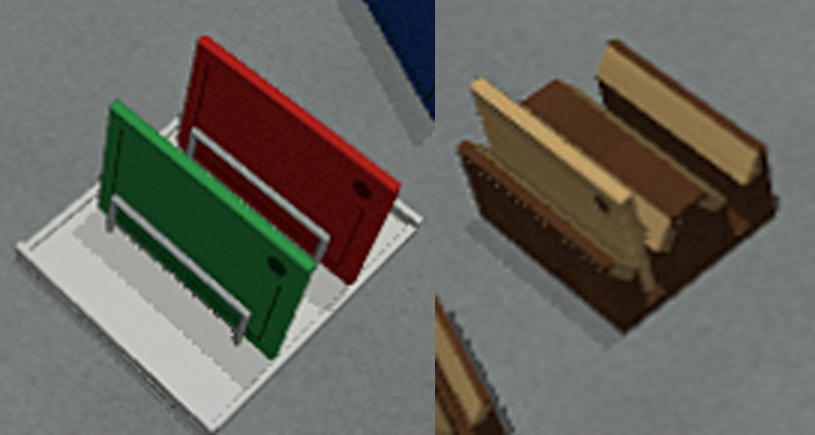

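```bash
cat > m.py <<'E'
from h import *
t=pickle.load(open('t0.pkl','rb'));s=pickle.load(open('s0.pkl','rb'))
T=lambda X,ox=188,oy=115,k=4:[[ox+(x+.5)/k-.5,oy+(y+.5)/k-.5] for x,y in X]
def show(n,P): print(n,np.round(P,4).tolist(),'len',np.round(np.linalg.norm(P[1]-P[0]),4),'ang',np.round(np.degrees(np.arctan2(*(P[0]-P[1])[[0,1]])),2),'mid',np.round((P[0]+P[1])/2,4))
show('green top',ray(t,T([(56,109),(356,175)]),.148))
show('red top',ray(t,T([(13,263),(321,329)]),.148))
# scene crop: green top mid-thickness ends
show('green s',ray(s,T([(315,265),(117,105)],320,190,3),.148))
# rack crop offset: 448 px -> source x 393
R=lambda X:T([(x-448,y) for x,y in X],393,118)
show('mid rim near',ray(t,R([(491,176),(735,203)]),.07))
show('mid rim far',ray(t,R([(500,122),(741,150)]),.07))
show('slat inner',ray(t,R([(472,250),(729,274)]),.07))
show('slat outer',ray(t,R([(469,267),(729,291)]),.07))
show('wood top',ray(t,R([(528,79),(773,108)]),.105))
S=lambda X:T([(x-435,y) for x,y in X],185,140)
show('slat inner s',ray(s,S([(757,155),(605,47)]),.07))
show('mid near s',ray(s,S([(725,203),(570,88)]),.07))
show('wood s',ray(s,S([(632,200),(478,82)]),.105))
E
python3 m.py
```

```text
green top [[0.6263, 0.2789, 0.148], [0.5904, 0.1083, 0.148]] len 0.1743 ang 11.88 mid [0.6083 0.1936 0.148 ]
red top [[0.5386, 0.3006, 0.148], [0.5034, 0.1264, 0.148]] len 0.1778 ang 11.43 mid [0.521  0.2135 0.148 ]
green s [[0.6276, 0.2853, 0.148], [0.5941, 0.1144, 0.148]] len 0.1742 ang 11.1 mid [0.6109 0.1998 0.148 ]
mid rim near [[0.5959, -0.1922, 0.07], [0.5812, -0.3418, 0.07]] len 0.1503 ang 5.63 mid [ 0.5886 -0.267   0.07  ]
mid rim far [[0.6292, -0.1978, 0.07], [0.6138, -0.3459, 0.07]] len 0.1489 ang 5.92 mid [ 0.6215 -0.2719  0.07  ]
slat inner [[0.5506, -0.1806, 0.07], [0.5377, -0.3377, 0.07]] len 0.1576 ang 4.69 mid [ 0.5441 -0.2591  0.07  ]
slat outer [[0.5402, -0.1788, 0.07], [0.5273, -0.3376, 0.07]] len 0.1593 ang 4.64 mid [ 0.5338 -0.2582  0.07  ]
wood top [[0.6496, -0.2078, 0.105], [0.6342, -0.3537, 0.105]] len 0.1467 ang 6.01 mid [ 0.6419 -0.2807  0.105 ]
slat inner s [[0.5582, -0.1826, 0.07], [0.5424, -0.3309, 0.07]] len 0.1491 ang 6.09 mid [ 0.5503 -0.2568  0.07  ]
mid near s [[0.6007, -0.1729, 0.07], [0.5843, -0.3231, 0.07]] len 0.1511 ang 6.23 mid [ 0.5925 -0.248   0.07  ]
wood s [[0.6515, -0.197, 0.105], [0.6356, -0.3457, 0.105]] len 0.1495 ang 6.12 mid [ 0.6435 -0.2713  0.105 ]
```

Call:
{"name": "arm_command", "arguments": {"series": [[0.03,0.05,0.05,0,0,0.03,1],[0.06,0.1,0.1,0,0,0.06,1],[0.1,0.15,0.15,0,0,0.1,1],[0.13,0.2,0.2,0,0,0.13,1],[0.16,0.25,0.25,0,0,0.16,1]], "newtons": 40}}

```text
time: 0.52
position: [0.3719, -0.4544, 0.3558]
ee_rot: [-0.0, 0.884, 0.467, -0.0]
contact_force: [0.7, -0.1, 0.5]
gripper_width: 0.998
finger_force: 0.0
```

Call:
{"name": "arm_command", "arguments": {"series": [[0.03,0.05,0.02,0,0,0.03,1],[0.06,0.1,0.04,0,0,0.06,1],[0.09,0.15,0.06,0,0,0.1,1],[0.12,0.2,0.08,0,0,0.13,1],[0.15,0.25,0.1,0,0,0.16,1]]}}

```text
time: 0.93
position: [0.4466, -0.3296, 0.4052]
ee_rot: [-0.0, 0.74, 0.672, -0.0]
contact_force: [1.2, -0.2, 0.0]
gripper_width: 1.002
finger_force: 0.0
```

Call:
{"name": "arm_command", "arguments": {"series": [[0.03,0.05,0,0,0,0,1],[0.06,0.1,0,0,0,0,1],[0.09,0.15,0,0,0,0,1],[0.1,0.16,0,0,0,0,1],[0.1,0.16,0,0,0,0,1]]}}

```text
time: 1.35
position: [0.4975, -0.2485, 0.4047]
ee_rot: [-0.0, 0.74, 0.672, 0.0]
contact_force: [-0.1, 0.2, 0.4]
gripper_width: 0.998
finger_force: 0.0
```

```bash
python3 - <<'E'
from h import *
a=arm.sense();print(a['time'],a['position'],a['ee_rot'],a['q'])
s=snap('wrist','w0');K,D,r,t=cam(s);print(K[0,0],-cv2.Rodrigues(r)[0].T@t)
print(proj(s,[[.567,-.264,.07]]))
E
```

```text
1.35 [ 0.49754714 -0.24848349  0.40471531] [-4.01641238e-04  7.40128952e-01  6.72464759e-01  3.48173912e-04] [ 0.66742789  0.26140379 -0.35791704  1.53492511  0.091649    1.36236389
  0.20592782]
348.22829898563396 [ 0.50548125 -0.16695051  0.55962674]
[[368.81997985 150.61870909]]
```

View pics/w0.png

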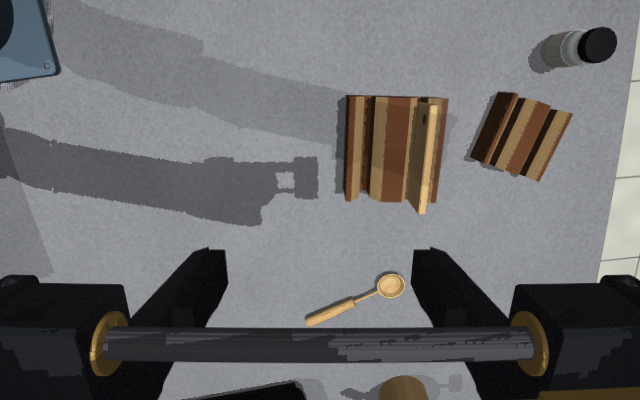

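The wrist view shows the rack at (345–450, 95–205), with the empty slot's dark line near x≈367. My predicted slot centre is (369,151), so it agrees closely. I'll take an enlarged crop.

```bash
python3 - <<'E'
import cv2
i=cv2.imread('pics/w0.png')[85:215,330:460]
cv2.imwrite('pics/c3.png',cv2.resize(i,None,fx=4.5,fy=4.5,interpolation=cv2.INTER_CUBIC))
E
```

```text
(no output)
```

View pics/c3.png

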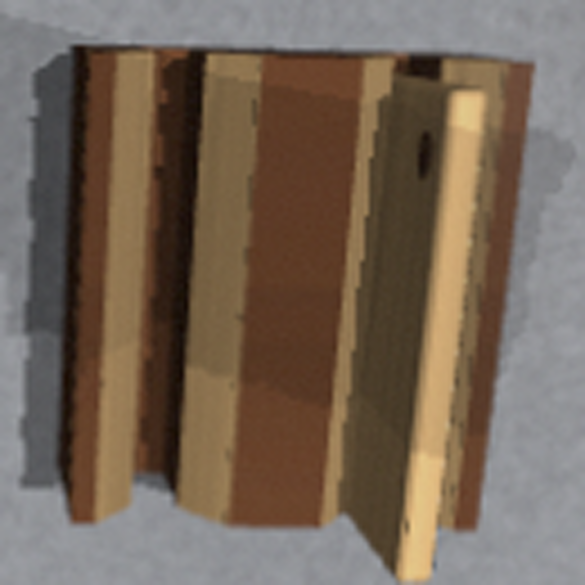

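```bash
cat >> m.py <<'E'
print('--- wrist')
w=pickle.load(open('w0.pkl','rb'))
W=lambda X:T(X,330,85,4.5)
show('slat inner w',ray(w,W([(116,52),(95,520)]),.07))
show('mid near w',ray(w,W([(262,55),(230,524)]),.07))
show('mid far w',ray(w,W([(364,57),(323,524)]),.07))
show('wood w',ray(w,W([(467,92),(415,578)]),.105))
E
python3 m.py | sed -n '/wrist/,$p'
```

```text
--- wrist
slat inner w [[0.5529, -0.1878, 0.07], [0.5364, -0.3356, 0.07]] len 0.1487 ang 6.36 mid [ 0.5446 -0.2617  0.07  ]
mid near w [[0.5967, -0.1927, 0.07], [0.5807, -0.3412, 0.07]] len 0.1493 ang 6.13 mid [ 0.5887 -0.267   0.07  ]
mid far w [[0.6275, -0.1961, 0.07], [0.6115, -0.3442, 0.07]] len 0.1489 ang 6.16 mid [ 0.6195 -0.2702  0.07  ]
wood w [[0.6477, -0.2062, 0.105], [0.6322, -0.3521, 0.105]] len 0.1467 ang 6.09 mid [ 0.64   -0.2792  0.105 ]
```

Call:
{"name": "arm_command", "arguments": {"series": [[0.02,0.08,0,0,0,0,1],[0.04,0.16,0,0,0,-0.01,1],[0.06,0.24,0,0,0,-0.015,1],[0.08,0.32,0,0,0,-0.025,1],[0.1,0.4,0,0,0,-0.034,1]]}}

```text
time: 1.82
position: [0.5461, -0.052, 0.4049]
ee_rot: [0.0, 0.778, 0.628, -0.001]
contact_force: [0.6, -0.2, 0.3]
gripper_width: 0.999
finger_force: 0.0
```

Call:
{"name": "arm_command", "arguments": {"series": [[0.02,0.07,-0.02,0,0,0,1],[0.04,0.14,-0.05,0,0,0,1],[0.06,0.21,-0.08,0,0,0,1],[0.08,0.28,-0.11,0,0,0,1],[0.1,0.35,-0.14,0,0,0,1]]}}

```text
time: 2.23
position: [0.5971, 0.1226, 0.334]
ee_rot: [0.001, 0.778, 0.629, -0.001]
contact_force: [1.2, -0.6, -0.0]
gripper_width: 0.999
finger_force: 0.0
```

Call:
{"name": "arm_command", "arguments": {"series": [[0.01,0.06,-0.06,0,0,0,1],[0.02,0.12,-0.12,0,0,0,1],[0.021,0.134,-0.17,0,0,0,1],[0.021,0.134,-0.17,0,0,0,1],[0.021,0.134,-0.17,0,0,0,1]]}}

```text
time: 2.65
position: [0.6067, 0.1885, 0.2487]
ee_rot: [0.0, 0.777, 0.63, -0.002]
contact_force: [0.2, -1.0, -0.0]
gripper_width: 1.0
finger_force: 0.0
```

```bash
python3 - <<'E'
from h import *
a=arm.sense();print(a['time'],a['position'],a['ee_rot'],a['q'])
s=snap('wrist','w1')
f=s['frame'].astype(int);m=(f[...,1]>f[...,0]*1.5)&(f[...,1]>f[...,2]*1.3)&(f[...,1]>60)
y,x=np.nonzero(m);print(len(x),x.min(),x.max(),y.min(),y.max())
from math import *
c=np.array([.608,.194,.148]);u=np.array([sin(radians(11.6)),cos(radians(11.6)),0])
print(proj(s,[c-.09*u,c,c+.09*u]))
E
```

```text
2.65 [0.60669428 0.18845663 0.2486641 ] [ 3.77488840e-05  7.76993828e-01  6.29505182e-01 -1.95343763e-03] [-0.02755517  0.54619243 -0.50297088  1.53444713  0.28055902  1.13709495
 -0.79746907]
2708 312 325 62 286
[[320.05340837 288.94823713]
 [319.37147586 187.51586725]
 [318.52286451  62.1174345 ]]
```

View pics/w1.png

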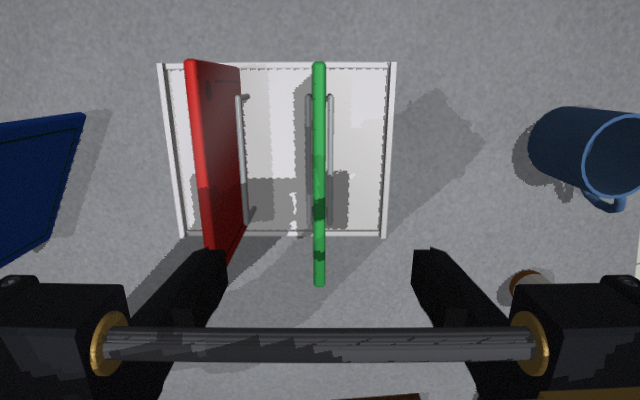

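The green board's top edge runs along column ~319, rows 62–287. That is within a pixel or two of my prediction and centred between the fingers. Going down to grasp it.

Call:
{"name": "arm_command", "arguments": {"series": [[0.002,0.011,-0.05,0,0,0,1],[0.002,0.011,-0.1,0,0,0,1],[0.002,0.011,-0.15,0,0,0,1],[0.002,0.011,-0.2,0,0,0,1],[0.002,0.011,-0.223,0,0,0,1]]}}

```text
time: 3.12
position: [0.6086, 0.1931, 0.1378]
ee_rot: [0.001, 0.778, 0.629, -0.001]
contact_force: [0.8, -1.3, 0.3]
gripper_width: 1.0
finger_force: 0.0
```

Call:
{"name": "arm_command", "arguments": {"series": [[0,0,0,0,0,0,-1],[0,0,0,0,0,0,-1],[0,0,0,0,0,0,-1],[0,0,0,0,0,0,-1],[0,0,0,0,0,0,-1]], "newtons": 40}}

```text
time: 3.53
position: [0.6088, 0.1967, 0.1401]
ee_rot: [0.0, 0.777, 0.63, 0.001]
contact_force: [0.0, 0.0, 0.4]
gripper_width: 0.645
finger_force: 0.0
```

Call:
{"name": "arm_command", "arguments": {"series": [[0,0,0,0,0,0,-1],[0,0,0,0,0,0,-1],[0,0,0,0,0,0,-1],[0,0,0,0,0,0,-1],[0,0,0,0,0,0,-1]]}}

```text
time: 3.95
position: [0.6078, 0.1965, 0.1385]
ee_rot: [-0.0, 0.776, 0.63, -0.0]
contact_force: [0.1, 0.0, 0.2]
gripper_width: 0.267
finger_force: 0.0
```

Call:
{"name": "arm_command", "arguments": {"series": [[0,0,0,0,0,0,-1],[0,0,0,0,0,0,-1],[0,0,0,0,0,0,-1],[0,0,0,0,0,0,-1],[0,0,0,0,0,0,-1]]}}

```text
time: 4.37
position: [0.6091, 0.1969, 0.1399]
ee_rot: [0.001, 0.777, 0.63, 0.001]
contact_force: [-0.4, -0.7, 5.6]
gripper_width: 0.006
finger_force: 3.0
```

```bash
python3 -c "
from h import *
a=arm.sense();print(a)"
```

```text
{'time': 4.3667, 'q': array([-0.06403691,  0.66711464, -0.46548572,  1.61687748,  0.35184014,
        0.93900624, -0.86027029]), 'joint_velocities': array([-0.00049472,  0.00140711,  0.00036021, -0.00027118, -0.0021041 ,
       -0.00084476, -0.00082294]), 'tau': array([-2.99289152e-01, -5.49590850e+01, -6.45180836e+00, -1.98141307e+01,
       -1.47595173e-01, -8.50416650e-02,  2.68915028e-04]), 'position': array([0.60907449, 0.19686645, 0.13987011]), 'ee_rot': array([5.23503359e-04, 7.76586160e-01, 6.30009537e-01, 1.28272327e-03]), 'contact_force': array([-0.36165617, -0.72238719,  5.64091638]), 'moment': array([-0.08668495, -0.10379737,  0.02033897]), 'finger_force': 3.0186696723103523, 'gripper_width': 0.005973456525246196}
```

```bash
python3 - <<'E'
from h import *
a=snap('wrist','w2');b=snap('scene','s2')
A=cv2.resize(a['frame'],None,fx=.62,fy=.62);B=cv2.resize(b['frame'][160:340,300:500],None,fx=2,fy=2)
A=cv2.copyMakeBorder(A,0,B.shape[0]-A.shape[0],0,0,0)
cv2.imwrite('pics/c4.png',cv2.cvtColor(np.hstack([A,B]),cv2.COLOR_RGB2BGR))
E
```

```text
(no output)
```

View pics/c4.png

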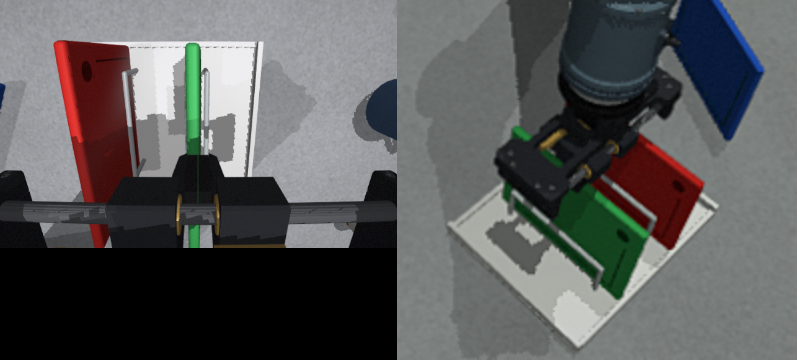

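```bash
python3 - <<'E'
from h import *
from scipy.spatial.transform import Rotation as R
a=arm.sense();print(arm.tip_reach,a['gripper_width'],a['finger_force'])
for n,f in(('w2','w2'),('s2','s2')):
    s=pickle.load(open(n+'.pkl','rb'))
    p=a['position'];q=a['ee_rot'];M=R.from_quat(q[[1,2,3,0]]).as_matrix()
    print(n,[proj(s,[p+M[:,2]*d])[0].round(1).tolist() for d in(-.01,0,.006,.025)])
    c=np.array([.608,.194,.148]);u=np.array([.201,.98,0])
    print(proj(s,[c-.09*u,c,c+.09*u]).round(1).tolist())
s=pickle.load(open('w2.pkl','rb'))['frame']
for y in(80,200,230,245,255,265,290,330,360,385,395): print(y,[tuple(int(v) for v in s[y,x]) for x in range(300,334,3)])
E
```

```text
0.025 0.0055968520852116245 3.0500715225934982
w2 [[318.8, 267.0], [318.8, 257.0], [318.8, 251.4], [318.8, 236.0]]
[[318.9, 409.6], [317.9, 270.7], [316.4, 70.4]]
s2 [[389.5, 248.3], [388.9, 251.0], [388.5, 252.6], [387.3, 257.4]]
[[356.3, 221.4], [388.4, 247.8], [423.6, 276.6]]
80 [(47, 136, 69), (64, 171, 91), (77, 194, 105), (82, 200, 112), (87, 207, 116), (91, 209, 119), (68, 170, 93), (41, 115, 58), (202, 205, 201), (233, 233, 233), (234, 233, 233), (234, 233, 234)]
200 [(85, 100, 91), (47, 131, 67), (56, 156, 79), (64, 168, 89), (74, 179, 100), (78, 183, 104), (64, 161, 87), (35, 104, 53), (104, 108, 106), (125, 125, 125), (155, 161, 163), (189, 193, 198)]
230 [(81, 90, 85), (26, 81, 39), (34, 90, 48), (30, 90, 46), (34, 91, 49), (30, 89, 46), (32, 87, 46), (25, 67, 35), (145, 146, 145), (222, 221, 222), (162, 167, 171), (187, 192, 195)]
245 [(116, 120, 123), (29, 80, 42), (30, 87, 44), (33, 91, 48), (33, 91, 49), (31, 90, 44), (29, 86, 44), (22, 66, 34), (108, 110, 109), (125, 124, 125), (166, 170, 174), (186, 192, 194)]
255 [(15, 16, 18), (19, 14, 16), (20, 19, 20), (17, 13, 
[... 502 characters left out ...]
1, 44), (42, 43, 45), (40, 41, 42), (39, 40, 41), (38, 37, 41), (37, 37, 41), (43, 42, 45), (42, 43, 45), (41, 42, 44), (42, 41, 44)]
360 [(47, 48, 50), (48, 48, 51), (44, 44, 49), (48, 48, 51), (48, 49, 51), (51, 51, 54), (47, 47, 51), (46, 46, 50), (47, 48, 51), (46, 48, 51), (47, 48, 53), (46, 47, 50)]
385 [(131, 132, 137), (115, 121, 120), (44, 125, 64), (55, 152, 78), (56, 155, 81), (57, 158, 81), (55, 152, 79), (50, 100, 64), (149, 150, 155), (153, 154, 158), (151, 154, 158), (156, 158, 162)]
395 [(134, 135, 139), (120, 124, 125), (40, 121, 62), (52, 149, 76), (54, 152, 77), (56, 156, 80), (53, 149, 76), (71, 107, 81), (143, 145, 148), (148, 149, 155), (151, 152, 157), (151, 152, 157)]
```

```bash
python3 - <<'E'
from h import *
from scipy.spatial.transform import Rotation as R
s=pickle.load(open('w0.pkl','rb'))
p=np.array([ 0.49754714,-0.24848349,0.40471531]);q=np.array([-4e-4,7.40128952e-01,6.72464759e-01,3.5e-4]);M=R.from_quat(q[[1,2,3,0]]).as_matrix()
for d in(-.03,-.01,0,.006,.025):
  for e in(-.009,.009):
    P=proj(s,[p+M[:,2]*d+M[:,0]*e+M[:,1]*k*.044 for k in(-1,1)]);print(d,e,P.round(1).tolist(),abs(P[1,0]-P[0,0]).round(1))
K,D,r,t=cam(s);print(cv2.Rodrigues(r)[0].round(3),M.round(3))
for n in('w0','w1','w2'):
    f=pickle.load(open(n+'.pkl','rb'))['frame'].sum(2); 
    for y in(246,250,255,262,275,290):print(n,y,np.nonzero(np.diff((f[y]<90).astype(int)))[0])
E
```

```text
-0.03 -0.009 [[215.8, 308.8], [422.1, 308.8]] 206.3
-0.03 0.009 [[211.4, 271.7], [426.5, 271.7]] 215.1
-0.01 -0.009 [[227.3, 283.3], [410.6, 283.3]] 183.3
-0.01 0.009 [[223.9, 249.6], [414.0, 249.5]] 190.1
0 -0.009 [[232.2, 272.6], [405.7, 272.6]] 173.6
0 0.009 [[229.1, 240.3], [408.7, 240.3]] 179.6
0.006 -0.009 [[234.9, 266.7], [403.0, 266.7]] 168.2
0.006 0.009 [[232.0, 235.2], [405.9, 235.2]] 173.8
0.025 -0.009 [[242.4, 250.2], [395.5, 250.1]] 153.2
0.025 0.009 [[240.1, 221.1], [397.8, 221.1]] 157.8
[[ 0.995 -0.096 -0.   ]
 [-0.091 -0.944  0.316]
 [-0.031 -0.315 -0.949]] [[ 0.096  0.995 -0.   ]
 [ 0.995 -0.096  0.001]
 [ 0.001 -0.    -1.   ]]
w0 246 []
w0 250 [199 208 209 212 213 216 217 218 220 221 222 223 416 419 421 423 426 427
 429 438]
w0 255 [190 224 413 447]
w0 262 [183 225 412 454]
w0 275 [ 10  16  17  18  19  20 171 226 411 466]
w0 290 [123 157 224 413 480 514]
w1 246 [  0   1   6   8   9  10  11  14  17  18  19  20  21  22  31  32  34 214
 236]
w1 250 [  1   8  13  15  22  25  27 198 233 413 428 429 438]
w1 255 [  0   2   3   5  11  12  13  14  17 190 231 413 447]
w1 262 [  1   2   3   4   7 183 227 412 454]
w1 275 [ 10  16 171 226 411 466 518 519 620 628]
w1 290 [123 157 224 413 480 510 512 514]
w2 246 [194 195 199 201 208 209 218 221]
w2 250 [180 181 187 188 194 195 198 199 202 206 218 220 295 318 319 323 336 343]
w2 255 [184 185 192 193 194 195 197 198 219 222 288 318 319 349]
w2 262 [180 181 188 189 190 191 195 196 198 199 201 202 203 204 205 206 207 208
 219 221 222 223 285 318 319 352]
w2 275 [162 163 171 173 176 177 180 182 184 185 186 189 190 192 195 196 199 201
 202 204 206 207 280 318 319 357]
w2 290 [ 40 159 160 165 166 167 168 169 170 172 173 176 178 179 183 184 185 189
 192 193 318 319 442 597]
```

The wrist picture shows the fingers shut on top of the board rather than around it. The tips' image position and the 190 px gap both put the real fingertips 35 mm short of the reported TCP plus `tip_reach`. So tip z = reported z + 10 mm, which agrees with contact at 0.150. I'll lift, open and regrasp 35 mm lower.

Call:
{"name": "arm_command", "arguments": {"series": [[0,0,0.03,0,0,0,-1],[0,0,0.06,0,0,0,-1],[0,0,0.06,0,0,0,0.5],[0,0,0.06,0,0,0,0.5],[0,0,0.06,0,0,0,0.5]]}}

```text
time: 4.88
position: [0.6075, 0.1962, 0.1677]
ee_rot: [-0.0, 0.777, 0.63, -0.0]
contact_force: [-0.6, -1.5, -0.1]
gripper_width: 0.208
finger_force: 0.0
```

Call:
{"name": "arm_command", "arguments": {"series": [[0,0,0,0,0,0,0.5],[0,0,0,0,0,0,0.5],[0,0,0,0,0,0,0.5],[0,0,0,0,0,0,0.5],[0,0,0,0,0,0,0.5]]}}

```text
time: 5.3
position: [0.6077, 0.1965, 0.1683]
ee_rot: [-0.0, 0.777, 0.63, -0.0]
contact_force: [0.5, -0.2, -0.2]
gripper_width: 0.584
finger_force: 0.0
```

```bash
cat >>h.py <<'E'
def green(s):
    f=s['frame'].astype(int);return (f[...,1]>f[...,0]*1.5)&(f[...,1]>f[...,2]*1.3)&(f[...,1]>60)
E
python3 - <<'E'
from h import *
a=arm.sense();print(a['time'],a['position'],a['ee_rot'],a['gripper_width'],a['contact_force'])
s=snap('wrist','w3');m=green(s)
for y in(90,120,150,180,210,240,380,395):
    x=np.nonzero(m[y])[0];print(y,len(x),x.min() if len(x) else 0,x.max() if len(x) else 0)
c=np.array([.608,.194,.148]);u=np.array([.201,.98,0]);n=np.array([.98,-.201,0])
for k in(-.09,0,.09): print(proj(s,[c+k*u-.005*n,c+k*u+.005*n]).round(1).tolist())
E
```

```text
5.3 [0.60774672 0.19645058 0.16826989] [-7.08311036e-05  7.76516657e-01  6.30096697e-01 -1.71172363e-04] 0.5843354321321785 [ 0.52372377 -0.16261128 -0.15826757]
90 20 312 331
120 20 312 331
150 18 313 330
180 18 313 330
210 18 313 330
240 17 313 329
380 0 0 0
395 0 0 0
[[313.0, 370.1], [328.6, 370.0]]
[[311.2, 243.4], [329.2, 243.3]]
[[308.8, 71.0], [329.9, 70.9]]
```

Call:
{"name": "arm_command", "arguments": {"series": [[0.002,-0.004,-0.03,0,0,0,0.5],[0.002,-0.004,-0.06,0,0,0,0.5],[0.002,-0.004,-0.09,0,0,0,0],[0.002,-0.004,-0.12,0,0,0,0],[0.002,-0.004,-0.13,0,0,0,0]]}}

```text
time: 5.77
position: [0.6076, 0.1938, 0.1013]
ee_rot: [-0.0, 0.777, 0.63, -0.002]
contact_force: [-0.6, -0.3, -0.6]
gripper_width: 0.549
finger_force: 0.0
```

Call:
{"name": "arm_command", "arguments": {"series": [[0,0,0,0,0,0,-1],[0,0,0,0,0,0,-1],[0,0,0,0,0,0,-1],[0,0,0,0,0,0,-1],[0,0,0,0,0,0,-1]], "newtons": 40}}

```text
time: 6.18
position: [0.6094, 0.1947, 0.1044]
ee_rot: [0.0, 0.777, 0.63, 0.001]
contact_force: [0.0, 0.2, 0.1]
gripper_width: 0.168
finger_force: 0.8
```

Call:
{"name": "arm_command", "arguments": {"series": [[0,0,0,0,0,0,-1],[0,0,0,0,0,0,-1],[0,0,0,0,0,0,-1],[0,0,0,0,0,0,-1],[0,0,0,0,0,0,-1]]}}

```text
time: 6.6
position: [0.609, 0.1947, 0.1042]
ee_rot: [0.0, 0.777, 0.63, 0.0]
contact_force: [-2.2, -0.3, 6.1]
gripper_width: 0.11
finger_force: 40.0
```

Call:
{"name": "arm_command", "arguments": {"series": [[0,0,0.03,0,0,0,-1],[0,0,0.08,0,0,0,-1],[0,0,0.15,0,0,0,-1],[0,0,0.22,0,0,0,-1],[0,0,0.3,0,0,0,-1]]}}

```text
time: 7.02
position: [0.6078, 0.1938, 0.2534]
ee_rot: [-0.0, 0.776, 0.63, -0.001]
contact_force: [0.8, -0.9, -2.0]
gripper_width: 0.111
finger_force: 39.9
```

Call:
{"name": "arm_command", "arguments": {"series": [[-0.006,-0.05,0.03,0,0,0.006,-1],[-0.012,-0.12,0.04,0,0,0.012,-1],[-0.018,-0.19,0.04,0,0,0.018,-1],[-0.024,-0.26,0.04,0,0,0.024,-1],[-0.03,-0.33,0.04,0,0,0.033,-1]]}}

```text
time: 7.43
position: [0.5933, 0.0276, 0.2732]
ee_rot: [0.0, 0.742, 0.67, -0.0]
contact_force: [0.1, -1.0, -1.8]
gripper_width: 0.111
finger_force: 39.9
```

Call:
{"name": "arm_command", "arguments": {"series": [[-0.006,-0.07,0,0,0,0,-1],[-0.012,-0.14,0,0,0,0,-1],[-0.018,-0.21,0,0,0,0,-1],[-0.024,-0.28,0,0,0,0,-1],[-0.03,-0.34,0,0,0,0,-1]]}}

```text
time: 7.85
position: [0.5779, -0.1436, 0.2729]
ee_rot: [0.0, 0.743, 0.669, -0.001]
contact_force: [-0.3, -2.2, -2.3]
gripper_width: 0.113
finger_force: 39.9
```

Call:
{"name": "arm_command", "arguments": {"series": [[-0.006,-0.06,0,0,0,0,-1],[-0.012,-0.12,0,0,0,0,-1],[-0.018,-0.18,0,0,0,0,-1],[-0.024,-0.22,0,0,0,0,-1],[-0.024,-0.24,0,0,0,0,-1]]}}

```text
time: 8.27
position: [0.5651, -0.2649, 0.2726]
ee_rot: [-0.0, 0.744, 0.668, -0.001]
contact_force: [-0.4, -0.9, -1.8]
gripper_width: 0.111
finger_force: 39.9
```

```bash
python3 - <<'E'
from h import *
a=arm.sense();print(a['time'],a['position'],a['ee_rot'],a['gripper_width'],a['contact_force'],a['finger_force'],a['q'])
q=a['ee_rot'];print('tool y ang',np.degrees(2*np.arctan2(q[2],q[1]))-90)
E
```

```text
8.2667 [ 0.56510514 -0.26489727  0.27264547] [-2.33490465e-06  7.44458881e-01  6.67667100e-01 -1.27233923e-03] 0.11092845274086627 [-0.3638211  -0.86247596 -1.78521113] 39.9431672366336 [ 0.66765294  0.48932436 -0.42971866  1.54488329  0.21798741  1.15613582
  0.08534278]
tool y ang -6.22538723197782
```

Call:
{"name": "arm_command", "arguments": {"series": [[0,0,0,-0.003,-0.028,0,-1],[0,0,0,-0.006,-0.055,0,-1],[0,0,0,-0.009,-0.083,0,-1],[0,0,0,-0.012,-0.11,0,-1],[0,0,0,-0.012,-0.11,0,-1]]}}

```text
time: 8.68
position: [0.5631, -0.2595, 0.2715]
ee_rot: [0.128, 0.732, 0.659, 0.114]
contact_force: [-1.0, -0.6, -3.1]
gripper_width: 0.107
finger_force: 39.9
```

```bash
cat >st.py <<'E'
from h import *
from scipy.spatial.transform import Rotation as R
A=np.radians(6.15);C=np.array([.5667,-.2643,.07]);F=np.array([[np.cos(A),np.sin(A),0],[-np.sin(A),np.cos(A),0],[0,0,1]]) # cols: slot axes
def st(L=.096):
    a=arm.sense();q=a['ee_rot'];M=R.from_quat(q[[1,2,3,0]]).as_matrix();p=a['position']
    b=p+M[:,2]*L
    print('t',a['time'],'p',p.round(4),'F',a['contact_force'].round(1),'w',round(a['gripper_width'],3),'ff',round(a['finger_force'],1))
    print('bottom in slot mm',(F.T@(b-C)*1000).round(1),'tool z in slot',(F.T@M[:,2]).round(3),'lean',np.degrees(np.arctan2((F.T@M[:,2])[0],-M[2,2])).round(1),'tool y in slot',(F.T@M[:,1]).round(3))
    return p,M
E
python3 - <<'E'
from st import *
p,M=st();s=snap('wrist','w4');K,D,r,t=cam(s);print('TCP in cam',cv2.Rodrigues(r)[0]@p+t)
for n,p0 in(('w0',[0.49754714,-0.24848349,0.40471531]),('w1',[0.60669428,0.18845663,0.2486641])):
    s0=pickle.load(open(n+'.pkl','rb'));K,D,r,t=cam(s0);print(n,cv2.Rodrigues(r)[0]@np.array(p0)+t)
# predicted board in top & scene, tool-frame hypothesis vs world-z
hyp={'tool':p+M[:,2]*.096,'world':p+[0,0,.035]+M[:,2]*.131}
for v in('top','scene'):
    s=snap(v,v+'4');m=green(s);n,l,stt,ce=cv2.connectedComponentsWithStats(m.astype(np.uint8));print(v,[(stt[i].tolist(),ce[i].round(1).tolist()) for i in range(1,n) if stt[i,4]>60])
    for h,b in hyp.items():
        P=[b+M[:,0]*i*.09-M[:,2]*.14*j for i in(-1,1) for j in(0,1)];print(h,proj(s,P).round(1).tolist())
E
```

```text
t 8.6833 p [ 0.5631 -0.2595  0.2715] F [-1.  -0.6 -3.1] w 0.107 ff 39.9
bottom in slot mm [ 28.4   4.4 111.1] tool z in slot [ 0.338 -0.    -0.941] lean 19.8 tool y in slot [0.941 0.003 0.338]
TCP in cam [-5.70921866e-05  2.87577815e-02  1.72826594e-01]
w0 [2.87500861e-06 2.87451148e-02 1.72863670e-01]
w1 [-5.93995144e-05  2.87827381e-02  1.72857729e-01]
top [([407, 150, 49, 22, 628], [431.2, 160.3])]
tool [[485.6, 160.9], [509.3, 177.1], [404.3, 151.3], [414.8, 166.0]]
world [[486.5, 155.4], [510.3, 170.8], [405.0, 145.8], [415.7, 159.6]]
scene [([200, 79, 59, 82, 2548], [229.3, 119.5])]
tool [[201.0, 125.6], [205.0, 71.2], [250.1, 159.8], [258.8, 103.3]]
world [[197.0, 127.4], [200.7, 72.7], [246.1, 162.0], [254.6, 105.2]]
```

Call:
{"name": "arm_command", "arguments": {"series": [[-0.02,0,-0.04,0,0,0,-1],[-0.04,0,-0.08,0,0,0,-1],[-0.054,0,-0.12,0,0,0,-1],[-0.054,0,-0.16,0,0,0,-1],[-0.054,0,-0.16,0,0,0,-1]]}}

```text
time: 9.25
position: [0.5387, -0.2591, 0.1899]
ee_rot: [0.125, 0.732, 0.66, 0.114]
contact_force: [0.2, 1.1, -2.9]
gripper_width: 0.107
finger_force: 39.9
```

```bash
python3 - <<'E'
from st import *
p,M=st();s=snap('top','t5');snap('scene','s5');p,M=st()
b=p+M[:,2]*.096
for n in('t5','s5'):
    s=pickle.load(open(n+'.pkl','rb'));y,x=np.nonzero(green(s));print(n,x.min(),x.max(),y.min(),y.max())
    print(proj(s,[b+M[:,0]*i*.09-M[:,2]*.14*j+M[:,1]*k*.005 for i in(-1,1) for j in(0,1) for k in(-1,1)]).round(1).tolist())
E
```

```text
t 9.25 p [ 0.5387 -0.2591  0.1899] F [ 0.2  1.1 -2.9] w 0.107 ff 39.9
bottom in slot mm [ 3.7  2.4 29.4] tool z in slot [ 0.334  0.003 -0.942] lean 19.5 tool y in slot [0.942 0.004 0.334]
t 9.35 p [ 0.5413 -0.2599  0.1937] F [ 0.9 -1.  -1.6] w 0.111 ff 39.9
bottom in slot mm [ 6.9  1.7 33.5] tool z in slot [ 0.34   0.001 -0.94 ] lean 19.9 tool y in slot [0.94  0.005 0.34 ]
t5 399 492 166 193
[[473.2, 176.0], [474.1, 171.9], [493.1, 193.2], [494.1, 188.5], [397.9, 167.3], [398.5, 163.2], [406.6, 183.3], [407.4, 178.6]]
s5 214 270 105 178
[[214.7, 143.3], [211.6, 144.2], [219.4, 94.0], [216.2, 94.6], [261.5, 176.3], [258.5, 177.5], [270.4, 125.6], [267.3, 126.5]]
```

Call:
{"name": "arm_command", "arguments": {"series": [[-0.004,-0.002,-0.02,0,0,0,-1],[-0.008,-0.004,-0.04,0,0,0,-1],[-0.008,-0.004,-0.06,0,0,0,-1],[-0.008,-0.004,-0.08,0,0,0,-1],[-0.008,-0.004,-0.084,0,0,0,-1]]}}

```text
time: 9.77
position: [0.5347, -0.262, 0.1493]
ee_rot: [0.128, 0.732, 0.66, 0.115]
contact_force: [-0.8, 0.8, -3.0]
gripper_width: 0.109
finger_force: 39.9
```

```bash
cat >>st.py <<'E'
def avg(n=8,L=.096):
    B=[]
    for i in range(n):
        arm.snapshot('top');a=arm.sense();q=a['ee_rot'];M=R.from_quat(q[[1,2,3,0]]).as_matrix()
        z=F.T@M[:,2];y=F.T@M[:,1]
        B.append(np.r_[F.T@(a['position']+M[:,2]*L-C)*1000,np.degrees([np.arctan2(z[0],-z[2]),np.arctan2(y[1],y[0])]),a['contact_force']])
    print('t',a['time'],'bottom xyz mm, lean, yaw, F:',np.mean(B,0).round(1),'sd',np.std(B,0).round(1)[:5],'w',round(a['gripper_width'],3),'ff',round(a['finger_force'],1))
E
python3 -c "
from st import *
avg()"
```

```text
t 10.1667 bottom xyz mm, lean, yaw, F: [ 1.9 -1.5 -8.8 19.9  0.2  0.3 -0.3 -2. ] sd [0.6 0.2 0.9 0.1 0. ] w 0.111 ff 39.9
```

Call:
{"name": "arm_command", "arguments": {"series": [[0,0,-0.004,0,0,0,-1],[0,0,-0.008,0,0,0,-1],[0,0,-0.008,0,0,0,-1],[0,0,-0.008,0,0,0,-1],[0,0,-0.008,0,0,0,-1]]}}

```text
time: 10.58
position: [0.5358, -0.2625, 0.1475]
ee_rot: [0.129, 0.732, 0.659, 0.115]
contact_force: [-0.4, 0.1, -1.6]
gripper_width: 0.111
finger_force: 39.9
```

Call:
{"name": "arm_command", "arguments": {"series": [[0.012,-0.001,0.004,0.002,0.022,0,-1],[0.025,-0.002,0.007,0.005,0.044,0,-1],[0.037,-0.003,0.009,0.007,0.066,0,-1],[0.05,-0.004,0.011,0.009,0.088,0,-1],[0.062,-0.005,0.012,0.012,0.11,0,-1]]}}

```text
time: 11.0
position: [0.5677, -0.265, 0.1543]
ee_rot: [-0.0, 0.743, 0.67, -0.001]
contact_force: [0.1, 0.4, -2.0]
gripper_width: 0.114
finger_force: 39.9
```

```bash
python3 -c "
from st import *
avg()"
```

```text
t 11.4 bottom xyz mm, lean, yaw, F: [  0.8  -0.4 -12.6   0.    0.2   0.6  -0.2  -2. ] sd [2.1 0.8 0.4 0.1 0.1] w 0.109 ff 39.9
```

Call:
{"name": "arm_command", "arguments": {"series": [[-0.001,0,-0.01,0,0,0,-1],[-0.001,0,-0.02,0,0,0,-1],[-0.001,0,-0.03,0,0,0,-1],[-0.001,0,-0.04,0,0,0,-1],[-0.001,0,-0.05,0,0,0,-1]]}}

```text
time: 11.82
position: [0.5661, -0.265, 0.1277]
ee_rot: [-0.0, 0.743, 0.669, -0.0]
contact_force: [0.3, -0.0, -2.7]
gripper_width: 0.108
finger_force: 39.9
```

```bash
python3 -c "
from st import *
avg()"
```

```text
t 12.2167 bottom xyz mm, lean, yaw, F: [ -0.4  -0.7 -37.9  -0.    0.2   0.1  -0.   -2.3] sd [0.5 0.1 0.7 0.1 0. ] w 0.107 ff 39.9
```

In the narrow part of the slot with no side force. Lowering to just above the bottom, then touching down.

Call:
{"name": "arm_command", "arguments": {"series": [[0,0,-0.01,0,0,0,-1],[0,0,-0.02,0,0,0,-1],[0,0,-0.03,0,0,0,-1],[0,0,-0.038,0,0,0,-1],[0,0,-0.038,0,0,0,-1]]}}

```text
time: 12.63
position: [0.5655, -0.2647, 0.1081]
ee_rot: [-0.001, 0.743, 0.67, -0.0]
contact_force: [-0.5, 0.7, -2.3]
gripper_width: 0.113
finger_force: 39.9
```

Call:
{"name": "arm_command", "arguments": {"series": [[0,0,-0.002,0,0,0,-1],[0,0,-0.004,0,0,0,-1],[0,0,-0.006,0,0,0,-1],[0,0,-0.007,0,0,0,-1],[0,0,-0.007,0,0,0,-1]]}}

```text
time: 13.05
position: [0.5665, -0.2651, 0.1062]
ee_rot: [0.0, 0.743, 0.669, 0.0]
contact_force: [-0.8, -0.7, -1.7]
gripper_width: 0.111
finger_force: 39.9
```

```bash
python3 -c "
from st import *
avg()"
```

```text
t 13.45 bottom xyz mm, lean, yaw, F: [ -0.1  -0.8 -59.8   0.    0.2  -0.1  -0.2  -1.4] sd [0. 0. 0. 0. 0.] w 0.112 ff 39.9
```

Right at the bottom; I'll press down in 1 mm steps until I feel contact.

Call:
{"name": "arm_command", "arguments": {"series": [[0,0,-0.001,0,0,0,-1],[0,0,-0.002,0,0,0,-1],[0,0,-0.002,0,0,0,-1],[0,0,-0.002,0,0,0,-1],[0,0,-0.002,0,0,0,-1]]}}

```text
time: 13.87
position: [0.567, -0.2652, 0.1062]
ee_rot: [0.001, 0.743, 0.669, 0.0]
contact_force: [-1.1, 0.3, 5.7]
gripper_width: 0.111
finger_force: 39.9
```

```bash
python3 -c "
from st import *
avg(6)"
```

```text
t 14.1667 bottom xyz mm, lean, yaw, F: [  0.5  -0.9 -59.8   0.1   0.2  -1.5   0.2   6.4] sd [0. 0. 0. 0. 0.] w 0.112 ff 39.9
```

Down, with 8 N on the floor of the slot. Opening partway, then rising straight up.

Call:
{"name": "arm_command", "arguments": {"series": [[0,0,0,0,0,0,-0.2],[0,0,0,0,0,0,-0.2],[0,0,0,0,0,0,-0.2],[0,0,0,0,0,0,-0.2],[0,0,0,0,0,0,-0.2]]}}

```text
time: 14.58
position: [0.5662, -0.265, 0.1049]
ee_rot: [-0.0, 0.743, 0.669, -0.0]
contact_force: [0.2, 0.6, 0.3]
gripper_width: 0.4
finger_force: 0.0
```

Call:
{"name": "arm_command", "arguments": {"series": [[0,0,0,0,0,0,-0.2],[0,0,0.01,0,0,0,-0.2],[0,0,0.03,0,0,0,-0.2],[0,0,0.06,0,0,0,-0.2],[0,0,0.1,0,0,0,-0.2]]}}

```text
time: 15.0
position: [0.5657, -0.2648, 0.1554]
ee_rot: [-0.001, 0.743, 0.67, -0.0]
contact_force: [-0.2, -0.3, 0.3]
gripper_width: 0.4
finger_force: 0.0
```

Call:
{"name": "arm_command", "arguments": {"series": [[0,0,0.06,0,0,0,-0.2],[0,0,0.12,0,0,0,-0.2],[0,0,0.18,0,0,0,-0.2],[-0.05,0,0.24,0,0,0,-0.2],[-0.1,0,0.24,0,0,0,-0.2]]}}

```text
time: 15.42
position: [0.5199, -0.2654, 0.2821]
ee_rot: [0.005, 0.742, 0.67, 0.003]
contact_force: [0.4, 0.1, 0.3]
gripper_width: 0.398
finger_force: 0.0
```

```bash
python3 - <<'E'
from st import *
st();s=snap('scene','s9');t=snap('top','t9')
A=cv2.resize(s['frame'][90:290,130:460],None,fx=2.4,fy=2.4)
cv2.imwrite('pics/c9.png',cv2.cvtColor(A,cv2.COLOR_RGB2BGR))
for s in(s,t):
    y,x=np.nonzero(green(s));print(x.min(),x.max(),y.min(),y.max())
    print(proj(s,[C+F@np.array([i*.005,j*.09,.08]) for i in(-1,1) for j in(-1,1)]).round(1).tolist())
E
```

```text
t 15.4167 p [ 0.5199 -0.2654  0.2821] F [0.4 0.1 0.3] w 0.398 ff 0.0
bottom in slot mm [-45.3  -6.3 116.1] tool z in slot [ 0.011 -0.003 -1.   ] lean 0.6 tool y in slot [1.    0.005 0.011]
211 265 130 200
[[212.9, 127.7], [260.8, 160.7], [209.9, 129.6], [257.8, 163.0]]
403 462 164 174
[[481.0, 177.5], [402.1, 168.1], [481.4, 173.1], [402.5, 163.7]]
```

View pics/c9.png

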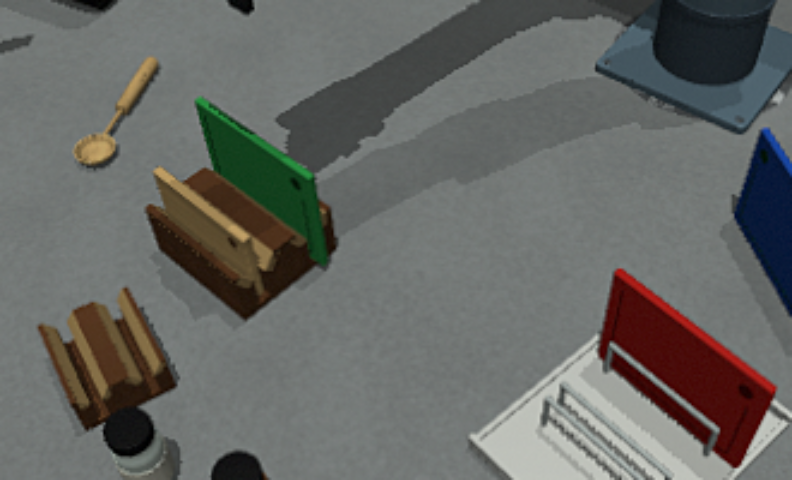

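The picture shows the green board upright in the near slot (its top edge from (200,100) to (315,178) in the crop). The wooden and red boards are standing where they were, and the hand is clear.

```bash
python3 -c "
from h import *
print(arm.sense()['joint_velocities'].round(3));print(arm.sign_off())"
```

```text
[-0.023  0.065 -0.01  -0.034  0.007 -0.02  -0.027]
the job is handed in; nothing more can be done
None
```

I put the green board in the empty slot, leaned about 20° on entry and then set upright on the bottom, let go with the hand clear and the other two boards standing where they were, and handed the job in at about 15.5 s (no verdict was returned).

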